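# Move three samples round the media bench

### The job

Three closed amber samples are being worked round three instruments; move each on to its next one: the conical flask from the magnetic stirrer to the balance, the square bottle from the balance to the warming plate, and the round jar from the warming plate to the stirrer. Only one vessel stands on an instrument at a time, and the empty steel tray is free for setting one down meanwhile. Stand each vessel upright in the middle of its pan or plate, lower it rather than drop it, never tip one over, and leave the tube rack, the stack of dishes and the timer where they are.

Things in the scene. Friction and masses are not known exactly. Their poses are not given: they have to be found in the camera images.
- flask_center (a point): conical (Erlenmeyer) flask of amber glass with a round black screw cap, 125 mm tall in all: foot 69 mm in diameter, tapering to a 30 mm neck 76 mm above its underside; cap 38 mm in diameter, from 97 to 125 mm above the underside, the best place to grip. The point is on its axis, 62.5 mm above its underside; z is up along the axis. About 0.24 kg, heaviest low down. It stands on the stirrer at the start.
- bottle_center (a point): square bottle of amber glass with a round black screw cap, 120 mm tall in all: body 50 x 50 mm and 80 mm high, short 31 mm neck, cap 38 mm in diameter from 94 to 120 mm above the underside, a good place to grip (the body can be gripped across its flats, too). The point is on its axis, 60 mm above its underside; x and y are square to its flats, z is up. About 0.27 kg. It stands on the balance at the start.
- jar_center (a point): low round jar of amber glass with a wide black screw lid, 62 mm tall and 58 mm in diameter all the way up (lid from 46 to 62 mm). The point is on its axis, 31 mm above its underside; z is up. About 0.25 kg. It stands on the warming plate at the start.
- balance_pan (a point): top-loading laboratory balance, fixed: white housing 205 x 165 mm with a display in front and a round bare steel pan 116 mm in diameter, 70 mm above the bench. The point is the centre of the pan's upper face; x points from the display towards the pan, z is up. Nothing on it stands above the pan.
- stirrer_plate (a point): magnetic stirrer, fixed: grey housing 180 x 130 mm with a knob in front and a round white ceramic plate 120 mm in diameter, 62 mm above the bench. The point is the centre of the plate's upper face; x points from the knob towards the plate, z is up. Nothing on it stands above the plate.
- warmer_plate (a point): warming plate, fixed: dark housing 190 x 150 mm with a control strip in front and a bare aluminium plate 130 x 140 mm, 55 mm above the bench. The point is the centre of the plate's upper face; x points from the controls towards the plate, z is up. Nothing on it stands above the plate.
- tray_floor (a point): shallow stainless steel tray, fixed and empty at the start: 190 x 150 mm, flat floor 3 mm above the bench inside an upright rim whose top is 15 mm above the bench. The point is the centre of its floor; x runs along its longer side, z is up.
- rack_center (a point): bystander, loose: white tube rack 50 x 170 mm with ten capped tubes, 114 mm tall in all. The point is on its middle axis, 34 mm above the bench; y runs along its length.
- dishes_center (a point): bystander, loose: stack of four round culture dishes, 92 mm in diameter and 56 mm tall. The point is at its centre, 28 mm above the bench.
- timer_center (a point): bystander, loose: flat grey bench timer, 62 x 74 x 22 mm. The point is at its centre, 11 mm above the bench.

How it is judged:
At the end, for the whole second after the job is handed in: The flask stands on the balance pan, the square bottle on the warming plate and the jar on the stirrer plate, each with its axis within 15 mm of the middle of that pan or plate, standing on it (height within 6 mm), upright within 0.1 rad, let go and at rest (horizontal distance between flask_center and balance_pan below 0.015 m and z of flask_center in the frame of balance_pan between 0.0565 and 0.0685 m and angle between each of flask_center, bottle_center, jar_center's own z axis and vertical below 0.1 rad and linear speed of each of flask, bottle, jar below 0.02 m/s and angular speed of each of flask, bottle, jar below 0.2 rad/s and contact force between each of flask, bottle, jar and the fingers below 0.1 N and horizontal distance between bottle_center and warmer_plate below 0.015 m and z of bottle_center in the frame of warmer_plate between 0.054 and 0.066 m and horizontal distance between jar_center and stirrer_plate below 0.015 m and z of jar_center in the frame of stirrer_plate between 0.025 and 0.037 m); the robot touches nothing.
It fails at once if a vessel is tipped over (its axis more than 0.6 rad from upright) (angle between any of flask_center, bottle_center, jar_center's own z axis and vertical above 0.6 rad).
It fails at once if a vessel is dropped (falls free faster than 0.6 m/s, about 2 cm) ((contact force between flask and anything else below 0.05 N and linear speed of flask above 0.6 m/s) or (contact force between bottle and anything else below 0.05 N and linear speed of bottle above 0.6 m/s) or (contact force between jar and anything else below 0.05 N and linear speed of jar above 0.6 m/s)).
It fails at once if two vessels stand on one instrument at once ((((horizontal distance between flask_center and balance_pan below 0.06 m and z of flask_center in the frame of balance_pan below 0.0685 m) and (horizontal distance between bottle_center and balance_pan below 0.06 m and z of bottle_center in the frame of balance_pan below 0.066 m)) or ((horizontal distance between flask_center and balance_pan below 0.06 m and z of flask_center in the frame of balance_pan below 0.0685 m) and (horizontal distance between jar_center and balance_pan below 0.06 m and z of jar_center in the frame of balance_pan below 0.037 m)) or ((horizontal distance between bottle_center and balance_pan below 0.06 m and z of bottle_center in the frame of balance_pan below 0.066 m) and (horizontal distance between jar_center and balance_pan below 0.06 m and z of jar_center in the frame of balance_pan below 0.037 m))) or (((horizontal distance between flask_center and stirrer_plate below 0.06 m and z of flask_center in the frame of stirrer_plate below 0.0685 m) and (horizontal distance between bottle_center and stirrer_plate below 0.06 m and z of bottle_center in the frame of stirrer_plate below 0.066 m)) or ((horizontal distance between flask_center and stirrer_plate below 0.06 m and z of flask_center in the frame of stirrer_plate below 0.0685 m) and (horizontal distance between jar_center and stirrer_plate below 0.06 m and z of jar_center in the frame of stirrer_plate below 0.037 m)) or ((horizontal distance between bottle_center and stirrer_plate below 0.06 m and z of bottle_center in the frame of stirrer_plate below 0.066 m) and (horizontal distance between jar_center and stirrer_plate below 0.06 m and z of jar_center in the frame of stirrer_plate below 0.037 m))) or (((horizontal distance between flask_center and warmer_plate below 0.06 m and z of flask_center in the frame of warmer_plate below 0.0685 m) and (horizontal distance between bottle_center and warmer_plate below 0.06 m and z of bottle_center in the frame of warmer_plate below 0.066 m)) or ((horizontal distance between flask_center and warmer_plate below 0.06 m and z of flask_center in the frame of warmer_plate below 0.0685 m) and (horizontal distance between jar_center and warmer_plate below 0.06 m and z of jar_center in the frame of warmer_plate below 0.037 m)) or ((horizontal distance between bottle_center and warmer_plate below 0.06 m and z of bottle_center in the frame of warmer_plate below 0.066 m) and (horizontal distance between jar_center and warmer_plate below 0.06 m and z of jar_center in the frame of warmer_plate below 0.037 m)))).
It fails at once if the tube rack, the stack of dishes or the timer is moved by more than 20 mm (distance of any of rack_center, dishes_center, timer_center from where it was at the start of the episode above 0.02 m).
It also fails if it takes over 112 s, if anything falls off the work surface, if the arm or the gripper's body presses on something with over 40 N, if the wrist force passes 120 N, or if a joint passes its speed limit or range.

### The arm

A 6-joint arm with a two-finger parallel gripper is mounted at the origin on the work surface. World frame = base frame: x ahead of the robot, y to its left, z up, the work surface at z = 0. Lengths are in m, angles in rad, forces in N, time in s.
With the tool pointing down it reaches from about 0.35 to 0.85 m from the base axis. Payload 8.1 kg.
Tool frame: the origin (TCP) lies at the very end of the fingers, on their centre line; the grasp point (between the pads) lies 19 mm behind it; z points along the fingers, y is the line along which they close (so a half turn about z gives the same grasp; the last joint's range is limited). The gripper opens to 85 mm and grips with 20 to 120 N. Pads are 22 mm wide; open, the fingers measure 114 mm over their backs; the gripper's body (76 mm by 85 mm) begins 54 mm behind the grasp point. The pads swing forward as they close: fully open they stand 13 mm farther back than shut.
Start: joints at [-1.266, 0.13, 1.488, -0, 1.523, -0.085], TCP at [0.228, -0.555, 0.231] pointing down, gripper open.
Joint ranges: [-2.96, 2.96], [-0.89, 2.26], [0.02, 2.5], [-1.34, 4.48], [0, 2.73], [-2.66, 2.66]. Speed limits (rad/s): [2.39, 2.39, 2.79, 3.14, 3.14, 3.14].

### API

Orientations are given as a rotation vector (axis times angle).
In Python, from station import bot, cams gives the robot as it stands.
- The arm moves only by the tool carry_out, never from a script. Its argument "moves" is text: rows parted by semicolons, each of 4 numbers parted by spaces: the shift along the tool's x, y, z in cm, then the turn about the tool's z in degrees. A call has 1 to 20 rows; each row is the pose to reach, as a shift and turn from the pose commanded when the call began, along the tool's axes at that moment; what a row does not reach only later rows make up. A row lasts 1/8 s, in which the tool goes at most 62.5 mm and 10.7 degrees, less where a joint would pass 70% of its speed; a pose out of reach is approached as far as the arm can. A call with a gripper value outside its range is refused whole. "hand" is the gripper's target within -1 to 1 (fully open at 1, half-way at 0, shut at -1), set as the call begins (left out, the last holds). The fingers move at their own pace and stop on an object; "grip_force" is the grip in N (left out, the last holds). Time passes only in rows, so rows that repeat a pose let the fingers close. It gives the time, the measured TCP pose, the force, the opening and the grip force at its end, in the units of the state.
- bot.read_state(): the state, without advancing time (a new reading comes with each control period).
- cams.grab_frame(name): name is "scene" or "side" or "wrist"; returns a dict with "pixels" (420x560x3 uint8, red, green, blue), "K" (3x3 intrinsics, pixels), "camera_from_world" (4x4, takes a point from world to camera coordinates). Camera axes: x right, y up, looking along -z (the intrinsics and any distortion apply to the point x, -y, -z); pixel columns grow to the right and rows downward; lengths in m; the calibration is good to about 2 mm. The wrist camera is an equidistant fisheye: a pixel r from the principal point sees the ray r / f radians off the axis. A picture is of the moment at which its call begins. There is no depth.
- bot.close_job(): hands the job in; it is judged then, once.
The state is a dict: "time_s": time; "joint_pos": joint angles; "qvel": joint speeds; "joint_torque": joint torques, N m; "eef_pos": TCP position; "ee_rot": TCP orientation; "ft_force": force on the tool from outside, world axes, zero at the start; "moment": the same for the moment, N m; "opening": opening from 0.0 (shut) to 1.0 (fully open); "finger_force": force on a finger pad.
Only numpy, scipy, OpenCV 4.12 (cv2) and the standard library are available. Lean on these libraries where they do the work, as an engineer would, in place of code of your own. Each camera call takes 0.05 s, during which the arm holds its last target. There are 200 camera calls.

## Working session

There is one attempt and no reset: what is moved stays moved. The work goes in short steps, Python scripts to look and compute and a tool call to move; the robot and the scene stay as the last step left them, time stands still between calls to the robot, and variables do not carry over. Pictures are saved under pics/ and viewed, at most 14 in all, crops included, and the job is handed in when it is done.

Besides the shell and the picture viewer there is one more tool, called after "Request:" as name(argument=value, ...), one argument or row to a line, values as JSON. carry_out: Moves the arm, as the interface text tells. Its arguments: {"type":"object","properties":{"moves":{"type":"string"},"hand":{"type":"number"},"grip_force":{"type":"number"}},"required":["moves"]}

```bash
ls; mkdir -p pics; python3 - <<'E'
from station import bot,cams
import cv2,numpy as np
print(bot.read_state())
for n in ["scene","side","wrist"]:
    f=cams.grab_frame(n); cv2.imwrite(f"pics/{n}0.png",f["pixels"][:,:,::-1]); print(n,f["K"],f["camera_from_world"], [k for k in f if k!="pixels"])
    np.savez(f"pics/{n}0.npz",**f)
E
```

```text
pics
{'time_s': 0.0, 'joint_pos': array([-1.26637272e+00,  1.31176494e-01,  1.48927764e+00,  1.58630753e-05,
        1.52299787e+00, -8.54236877e-02]), 'qvel': array([-0.00182318, -0.00042325,  0.00086348, -0.0002033 ,  0.00068902,
        0.00050602]), 'joint_torque': array([ 4.87098041e-04, -5.69393063e+01, -5.00557065e+01, -2.46501622e-04,
        1.46213325e-02,  1.95247543e-05]), 'eef_pos': array([ 0.22787615, -0.55444969,  0.23023618]), 'ee_rot': array([-3.08028394e+00, -6.08140682e-01,  2.94260178e-04]), 'ft_force': array([-0.3224842 ,  0.00402419,  0.33142041]), 'moment': array([-0.04341345,  0.00174036, -0.01349952]), 'finger_force': 0.0, 'opening': 0.9989165382531973}
scene [[440.17394588   0.         282.13219412]
 [  0.         440.17394588 205.50086251]
 [  0.           0.           1.        ]] [[ 0.74531359  0.66660543 -0.01203538 -0.43694544]
 [-0.42666378  0.49075712  0.75968116  0.17644047]
 [ 0.51231403 -0.56106564  0.65018434 -1.36849882]
 [ 0.          0.          0.          1.        ]] ['K', 'camera_from_world']
side [[437.62690069   0.         283.03623306]
 [  0.         437.62690069 209.31291758]
 [  0.           0.           1.        ]] [[-0.95371682 -0.30034109  0.01481409  0.58133818]
 [ 0.1824772  -0.53888324  0.82237882 -0.211584  ]
 [-0.23901109  0.78701975  0.56874741 -0.94643904]
 [ 0.          0.          0.          1.        ]] ['K', 'camera_from_world']
wrist [[325.1922621    0.         276.41231151]
 [  0.         325.1922621  208.10297145]
 [  0.           0.           1.        ]] [[ 0.37966625 -0.92512112 -0.00211159 -0.59749216]
 [ 0.89174445  0.36657427 -0.26535851  0.03410635]
 [ 0.24626281  0.09886467  0.9641475  -0.37840897]
 [ 0.          0.          0.          1.        ]] ['K', 'camera_from_world']
```

View pics/scene0.png

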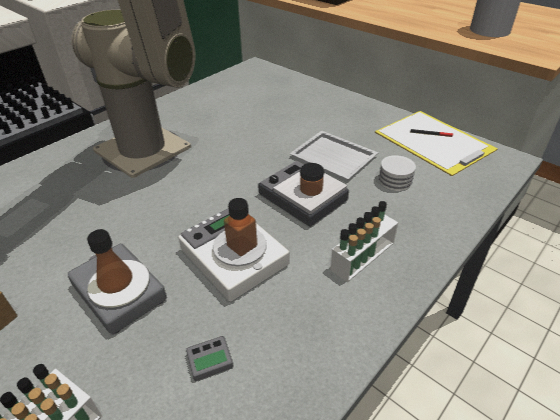

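View pics/side0.png

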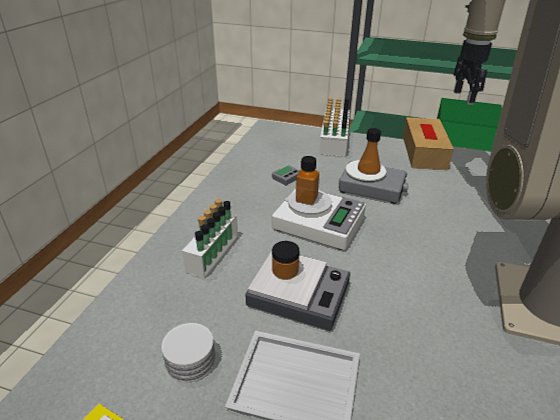

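The scene view shows the flask cap at (100,243) on the stirrer plate (118,282), the bottle cap at (238,208) on the pan (240,247), the jar lid at (312,172) on the warmer and the tray at (333,154). In the side view, those caps are at (374,136), (309,165) and (286,252), and the tray is at (297,378).

```bash
cat > h.py <<'E'
import numpy as np,cv2
from scipy import ndimage as nd
def ray(f,uv):
    uv=np.atleast_2d(uv).astype(float);K=f["K"];T=f["camera_from_world"]
    d=np.c_[(uv[:,0]-K[0,2])/K[0,0],-(uv[:,1]-K[1,2])/K[1,1],-np.ones(len(uv))]
    return -T[:3,:3].T@T[:3,3], d@T[:3,:3]
def plane(f,uv,z):
    c,d=ray(f,uv); return c+d*((z-c[2])/d[:,2])[:,None]
def proj(f,p):
    q=f["camera_from_world"][:3,:3]@p+f["camera_from_world"][:3,3]
    return f["K"][0,0]*q[0]/-q[2]+f["K"][0,2], f["K"][1,1]*-q[1]/-q[2]+f["K"][1,2]
def tri(fs,uvs):
    A=np.zeros((3,3));b=np.zeros(3)
    for f,uv in zip(fs,uvs):
        c,d=ray(f,uv);d=d[0]/np.linalg.norm(d[0]);M=np.eye(3)-np.outer(d,d);A+=M;b+=M@c
    p=np.linalg.solve(A,b); return p,[np.round(np.array(proj(f,p))-uv,1) for f,uv in zip(fs,uvs)]
def comp(mask,seed):
    l,n=nd.label(mask); u,v=seed
    m=(l==l[v,u])&mask
    ys,xs=np.nonzero(m); return m,(xs,ys)
E
cat > m1.py <<'E'
from h import *
S,D=[dict(np.load(f"pics/{n}0.npz")) for n in("scene","side")]
caps={"flask":((100,243),(374,136)),"bottle":((238,208),(309,165)),"jar":((312,170),(286,250))}
for n,sd in caps.items():
    uv=[]
    for f,s in zip((S,D),sd):
        m,(x,y)=comp(f["pixels"].max(2)<50,s); uv.append(((x.min()+x.max())/2,(y.min()+y.max())/2)); print(n,"box",x.min(),x.max(),y.min(),y.max(),len(x))
    print(tri((S,D),uv))
pl={"stirrer":((130,295),(360,172),.062),"pan":((250,258),(300,206),.070),"warmer":((330,192),(300,290),.055)}
for n,(a,b,z) in pl.items():
    for f,s in zip((S,D),(a,b)):
        g=f["pixels"].astype(int); 
        print(n,g[s[1],s[0]])
        m,(x,y)=comp(np.abs(g-g[s[1],s[0]]).max(2)<35,s)
        P=plane(f,np.c_[x,y],z)[:,:2].astype(np.float32)
        print("  n",len(x),"circ",cv2.minEnclosingCircle(P),"rect",cv2.minAreaRect(P))
E
python3 m1.py; python3 - <<'E'
import cv2
s=cv2.imread('pics/scene0.png')[130:340,50:410];cv2.imwrite('pics/c0.png',cv2.resize(s,None,fx=2.2,fy=2.2,interpolation=cv2.INTER_CUBIC))
E
```

```text
flask box 88 111 230 253 434
flask box 367 380 128 141 168
(array([ 0.45877082, -0.36422337,  0.17411408]), [array([-0.7, -0.5]), array([-0.5,  0.4])])
bottle box 229 247 198 218 335
bottle box 301 315 156 170 197
(array([ 0.58978682, -0.13332386,  0.17900812]), [array([-0.3, -0.2]), array([-0.3,  0.1])])
jar box 285 323 163 180 403
jar box 272 298 241 262 487
(array([0.55988905, 0.12348311, 0.10886908]), [array([3.1, 1. ]), array([ 3.7, -1.1])])
stirrer [222 222 222]
  n 1030 circ ((0.4672708809375763, -0.360515832901001), 0.059057895094156265) rect ((0.4797360301017761, -0.3569881319999695), (0.08936239778995514, 0.1170477494597435), 15.343928337097168)
stirrer [198 198 200]
  n 333 circ ((0.4658290445804596, -0.3640938699245453), 0.061081286519765854) rect ((0.4672102928161621, -0.3583053946495056), (0.10841674357652664, 0.11956688016653061), 86.97052764892578)
pan [200 200 198]
  n 2246 circ ((0.568717896938324, -0.1423150897026062), 0.12397492676973343) rect ((0.5688151121139526, -0.14054211974143982), (0.15913565456867218, 0.1971999853849411), 81.75284576416016)
pan [191 191 192]
  n 1287 circ ((0.5485025644302368, -0.09414735436439514), 0.12163450568914413) rect ((0.546621561050415, -0.10602355748414993), (0.17200934886932373, 0.1976955533027649), 81.84323120117188)
warmer [210 205 203]
  n 965 circ ((0.5575639605522156, 0.14029560983181), 0.09238512814044952) rect ((0.5564168691635132, 0.14092078804969788), (0.13817109167575836, 0.12860795855522156), 86.59149932861328)
warmer [204 200 200]
  n 1954 circ ((0.5545775294303894, 0.13860660791397095), 0.09381301701068878) rect ((0.5552178621292114, 0.13888871669769287), (0.13940878212451935, 0.12884417176246643), 86.74018096923828)
```

View pics/c0.png

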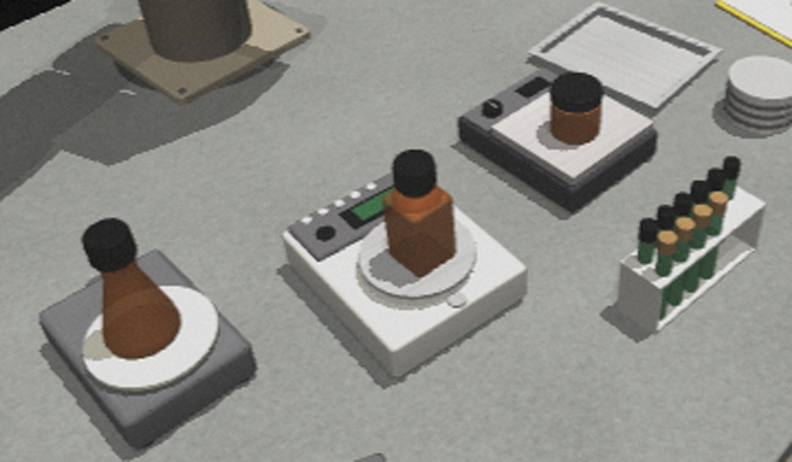

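The crop shows all three caps clearly. The jar lid blob leaked into the warmer's dark strip, so I'll take the jar from the side view and check it from above with the wrist camera.

```bash
cat >> h.py <<'E'
from scipy.spatial.transform import Rotation as Ro
def go(st,target):
    "tool-axis cm to reach target TCP from st"
    R=Ro.from_rotvec(st["ee_rot"]).as_matrix()
    return np.round(R.T@(np.array(target)-st["eef_pos"])*100,2)
def fray(f,uv):
    uv=np.atleast_2d(uv).astype(float);K=f["K"];T=f["camera_from_world"]
    a=(uv-K[:2,2])/K[0,0]; r=np.linalg.norm(a,axis=1)+1e-9; s=np.sin(r)/r
    d=np.c_[a[:,0]*s,-a[:,1]*s,-np.cos(r)]
    return -T[:3,:3].T@T[:3,3], d@T[:3,:3]
def fplane(f,uv,z):
    c,d=fray(f,uv); return c+d*((z-c[2])/d[:,2])[:,None]
E
python3 - <<'E'
from h import *
from station import bot
S,D,W=[dict(np.load(f"pics/{n}0.npz")) for n in("scene","side","wrist")]
print("jar side",plane(D,(285,251.5),.109), "scene", plane(S,(311.5,171.5),.109))
c=np.array([(322.7,131),(378,152),(347.7,178.6),(290,153.6)]);P=plane(S,c,.015);print("tray",P,P.mean(0))
P=plane(D,[(256,333),(359,347),(352,424),(230,405)],.015);print(P,P.mean(0))
for n,u,z in(("dishes",(397,163),.056),("timer",(209,357),.022)):print(n,plane(S,u,z))
st=bot.read_state();R=Ro.from_rotvec(st["ee_rot"]).as_matrix()
T=W["camera_from_world"];print("cam in tool",R.T@(-T[:3,:3].T@T[:3,3]-st["eef_pos"]), "axis",R.T@-T[2,:3])
print(go(st,(.558,.125,.25)))
E
```

```text
jar side [[0.5661166  0.12958496 0.109     ]] scene [[0.56535853 0.13373049 0.109     ]]
tray [[0.37624061 0.42961789 0.015     ]
 [0.57471804 0.4419158  0.015     ]
 [0.58297717 0.2753432  0.015     ]
 [0.38167901 0.26416856 0.015     ]] [0.47890371 0.35276136 0.015     ]
[[0.57835354 0.27641362 0.015     ]
 [0.38023317 0.24642803 0.015     ]
 [0.36626438 0.40070626 0.015     ]
 [0.56720638 0.43136843 0.015     ]] [0.47301437 0.33872908 0.015     ]
dishes [[0.67214956 0.3737426  0.056     ]]
timer [[ 0.71020047 -0.33777898  0.022     ]]
cam in tool [ 0.06729006 -0.0014688  -0.14217314] axis [-2.65487142e-01 -6.94523114e-04  9.64114151e-01]
[ 56.36 -50.32  -1.87]
```

Request:
carry_out(
  moves="57.1 -49.8 -2;57.1 -49.8 -2;57.1 -49.8 -2;57.1 -49.8 -2;57.1 -49.8 -2;57.1 -49.8 -2;57.1 -49.8 -2;57.1 -49.8 -2;57.1 -49.8 -2;57.1 -49.8 -2;57.1 -49.8 -2;57.1 -49.8 -2;57.1 -49.8 -2;57.1 -49.8 -2;57.1 -49.8 -2;57.1 -49.8 -2",
  hand=1,
)

```text
invalid input
```

Request:
carry_out(
  moves="57.1 -49.8 -2 0;57.1 -49.8 -2 0;57.1 -49.8 -2 0;57.1 -49.8 -2 0;57.1 -49.8 -2 0;57.1 -49.8 -2 0;57.1 -49.8 -2 0;57.1 -49.8 -2 0;57.1 -49.8 -2 0;57.1 -49.8 -2 0;57.1 -49.8 -2 0;57.1 -49.8 -2 0;57.1 -49.8 -2 0;57.1 -49.8 -2 0;57.1 -49.8 -2 0;57.1 -49.8 -2 0",
  hand=1,
)

```text
time_s: 2.15
eef_pos: [0.5668, 0.1212, 0.2516]
ee_rot: [3.082, 0.605, 0.0]
ft_force: [-0.6, 0.2, 0.2]
opening: 0.998
finger_force: 0.0
```

```bash
cat > w.py <<'E'
import sys
from h import *
from station import bot,cams
st=bot.read_state();f=cams.grab_frame("wrist");n=sys.argv[1]
cv2.imwrite(f"pics/{n}.png",f["pixels"][:,:,::-1]);np.savez(f"pics/{n}.npz",**f)
print(st["time_s"],st["eef_pos"],st["ee_rot"],st["joint_pos"].round(2),st["ft_force"].round(2),st["opening"])
E
python3 w.py w1
```

```text
2.15 [0.56676961 0.12124984 0.25156905] [3.08246538e+00 6.05493527e-01 4.91753580e-04] [ 0.12  0.07  1.52 -0.    1.56  1.31] [-0.64  0.18  0.21] 0.9981693603204973
```

View pics/w1.png

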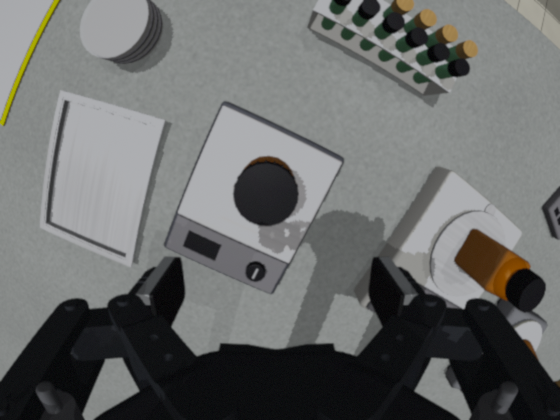

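The wrist view shows the jar lid at (266,193) on the warmer plate (corners near (225,105), (342,160), (287,262), (175,215)). The tray is around (103,180) and the pan around (485,255).

```bash
cat > m2.py <<'E'
from h import *
from station import bot
f=dict(np.load("pics/w1.npz"));g=f["pixels"].astype(int)
m,(x,y)=comp(g.max(2)<50,(266,193));P=fplane(f,np.c_[x,y],.117)[:,:2].astype(np.float32);print("lid",len(x),cv2.minEnclosingCircle(P))
def rect(s,z,t):
    m,(x,y)=comp(np.abs(g-g[s[1],s[0]]).max(2)<t,s);P=fplane(f,np.c_[x,y],z)[:,:2].astype(np.float32);return len(x),x.min(),x.max(),y.min(),y.max(),cv2.minAreaRect(P)
for t in(20,30,40):print("warmer",rect((230,150),.055,t))
for t in(20,30):print("tray floor",rect((100,180),.003,t))
P=fplane(f,[(61,92),(165,120),(133,266),(41,227)],.015);print("tray corners",P[:,:2],P.mean(0))
st=bot.read_state()
E
python3 m2.py
```

```text
lid 3156 ((0.5668269991874695, 0.13359251618385315), 0.02911202982068062)
warmer (9499, np.int64(179), np.int64(340), np.int64(107), np.int64(261), ((0.5554302930831909, 0.1411428153514862), (0.13732607662677765, 0.1272822767496109), 86.5562744140625))
warmer (9730, np.int64(178), np.int64(340), np.int64(106), np.int64(261), ((0.5554526448249817, 0.14112436771392822), (0.13807359337806702, 0.12784282863140106), 86.56817626953125))
warmer (9968, np.int64(178), np.int64(340), np.int64(106), np.int64(262), ((0.5554488301277161, 0.14114415645599365), (0.1385183483362198, 0.1284225732088089), 86.52748107910156))
tray floor (13855, np.int64(39), np.int64(164), np.int64(90), np.int64(266), ((0.47099769115448, 0.35902419686317444), (0.21431173384189606, 0.17205199599266052), 2.900839328765869))
tray floor (18330, np.int64(0), np.int64(164), np.int64(89), np.int64(305), ((0.4229317307472229, 0.40444087982177734), (0.32943153381347656, 0.2684423625469208), 2.9129788875579834))
tray corners [[0.57221337 0.43692542]
 [0.58275987 0.27343374]
 [0.38019047 0.26084294]
 [0.3704369  0.42611019]] [0.47640015 0.34932807 0.015     ]
```

Request:
carry_out(
  moves="0.5 -1.1 2 0;0.5 -1.1 7 0;0.5 -1.1 12 0;0.5 -1.1 15 0;0.5 -1.1 17.2 0;0.5 -1.1 17.2 0;0.5 -1.1 17.2 0",
)

```text
time_s: 3.08
eef_pos: [0.5675, 0.135, 0.0797]
ee_rot: [-3.082, -0.608, -0.001]
ft_force: [-0.1, -0.3, 0.7]
opening: 1.001
finger_force: 0.0
```

Request:
carry_out(
  moves="0 0 0 0;0 0 0 0;0 0 0 0;0 0 0 0;0 0 0 0;0 0 0 0",
  hand=-1,
  grip_force=40,
)

```text
time_s: 3.82
eef_pos: [0.5686, 0.1348, 0.081]
ee_rot: [3.082, 0.608, 0.004]
ft_force: [-0.8, -0.5, 6.0]
opening: 0.669
finger_force: 43.6
```

Request:
carry_out(
  moves="0 0 -2 0;0 0 -5 0;-0.1 -4 -5 0;-0.2 -9 -5 0;-0.3 -14 -5 0;-0.4 -19 -5 0;-0.5 -22 -4 0;-0.5 -23.3 -2 0;-0.5 -23.3 1 0;-0.5 -23.3 3 0;-0.5 -23.3 4 0;-0.5 -23.3 4.6 0;-0.5 -23.3 4.9 0;-0.5 -23.3 5.1 0;-0.5 -23.3 5.2 0;-0.5 -23.3 5.2 0",
)

```text
time_s: 5.82
eef_pos: [0.475, 0.3487, 0.029]
ee_rot: [-3.082, -0.608, -0.002]
ft_force: [-3.0, -2.5, 5.8]
opening: 0.67
finger_force: 44.4
```

Request:
carry_out(
  moves="0 0 0 0;0 0 0 0;0 0 0 0;0 0 0 0",
  hand=1,
)

```text
time_s: 6.32
eef_pos: [0.4742, 0.3484, 0.0273]
ee_rot: [-3.082, -0.608, 0.0]
ft_force: [-0.1, -0.0, -0.6]
opening: 0.997
finger_force: 0.0
```

```bash
python3 - <<'E'
from h import *
from station import bot
st=bot.read_state();print(st["eef_pos"],st["ft_force"],st["opening"],go(st,(.475,.349,.27)),go(st,(.585,-.125,.27)))
E
```

```text
[0.47422683 0.34837461 0.02727997] [-0.119813   -0.01980658 -0.57096666] 0.9974208926418558 [  0.1   -0.03 -24.27] [ -7.74  47.99 -24.28]
```

Request:
carry_out(
  moves="0 0 -6 0;0 0 -12 0;0 0 -18 0;-1 5 -24 0;-2 11 -25 0;-3 17 -25 0;-4 23 -25 0;-5 29 -25 0;-6 35 -25 0;-7 41 -25 0;-7.7 46 -25 0;-7.7 48 -25 0;-7.7 48 -25 0;-7.7 48 -25 0",
)

```text
time_s: 8.07
eef_pos: [0.5854, -0.1236, 0.2772]
ee_rot: [-3.081, -0.61, 0.0]
ft_force: [-0.2, -0.6, 0.3]
opening: 1.001
finger_force: 0.0
```

```bash
python3 w.py w2
```

```text
8.075 [ 0.58536145 -0.12355475  0.27722955] [-3.08110162e+00 -6.09937282e-01  1.80557920e-04] [-0.29  0.11  1.43  0.    1.6   0.89] [-0.22 -0.59  0.31] 1.0005229746912303
```

View pics/w2.png

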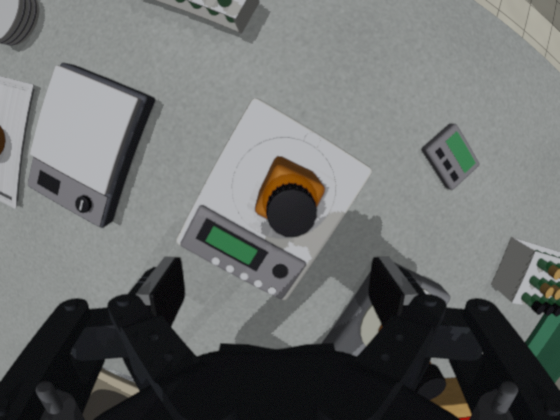

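The wrist view shows the bottle cap at (292,211) and the pan ring centred near (284,188), about 52 px in radius. The warmer is empty on the left, and the timer is at (452,156).

```bash
cat > m3.py <<'E'
from h import *
from scipy.optimize import least_squares
f=dict(np.load("pics/w2.npz"));p=f["pixels"]
for t in(35,50):
    m,(x,y)=comp(p.max(2)<t,(292,211));print("cap",len(x),x.min(),x.max(),y.min(),y.max(),[cv2.minEnclosingCircle(fplane(f,np.c_[x,y],z)[:,:2].astype(np.float32)) for z in(.19,.177)])
g=cv2.cvtColor(p,cv2.COLOR_RGB2GRAY);bh=cv2.morphologyEx(g,cv2.MORPH_BLACKHAT,np.ones((7,7)))
y,x=np.nonzero(bh>8);r=np.hypot(x-284,y-188);k=(r>42)&(r<62)&(y<215);P=fplane(f,np.c_[x,y][k],.07)[:,:2]
for R in(None,.058):
    s=least_squares(lambda q:np.hypot(*(P-q[:2]).T)-(R or q[2]),[.58,-.13,.058],loss="cauchy",f_scale=.001);print("pan",k.sum(),s.x,np.median(np.abs(s.fun)))
S,D=[dict(np.load(f"pics/{n}0.npz")) for n in("scene","side")]
E
python3 m3.py
```

```text
Traceback (most recent call last):
  File "m3.py", line 5, in <module>
    m,(x,y)=comp(p.max(2)<t,(292,211));print("cap",len(x),x.min(),x.max(),y.min(),y.max(),[cv2.minEnclosingCircle(fplane(f,np.c_[x,y],z)[:,:2].astype(np.float32)) for z in(.19,.177)])
                                                          ~~~~~^^
ValueError: zero-size array to reduction operation minimum which has no identity
```

```bash
sed -i 's/(35,50)/(45,55,65)/' m3.py; python3 m3.py
```

```text
cap 1998 267 315 184 235 [((0.5910823941230774, -0.1307811737060547), 0.01994704268872738), ((0.5879128575325012, -0.13271287083625793), 0.021071070805191994)]
cap 2056 267 315 184 236 [((0.5908448696136475, -0.1309298723936081), 0.020223412662744522), ((0.5876620411872864, -0.1328698843717575), 0.021363303065299988)]
cap 2089 267 316 183 236 [((0.5907772183418274, -0.13042478263378143), 0.02050413191318512), ((0.5875905156135559, -0.13233621418476105), 0.021659845486283302)]
pan 235 [ 0.58069972 -0.13195132  0.05741584] 0.0004776513524879858
pan 235 [ 0.58002466 -0.13211924  0.058     ] 0.0005087759469434572
```

Request:
carry_out(
  moves="0.1 1 1 0;0.1 1 5 0;0.1 1 9 0;0.1 1 11 0;0.1 1 12 0;0.1 1 12 0;0.1 1 12 0",
)

```text
time_s: 9.0
eef_pos: [0.5912, -0.1341, 0.1591]
ee_rot: [3.081, 0.608, 0.004]
ft_force: [0.4, 0.7, 0.0]
opening: 1.0
finger_force: 0.0
```

Request:
carry_out(
  moves="0 0 0 0;0 0 0 0;0 0 0 0;0 0 0 0;0 0 0 0;0 0 0 0;0 0 0 0;0 0 0 0",
  hand=-1,
  grip_force=40,
)

```text
time_s: 10.0
eef_pos: [0.5904, -0.1338, 0.1579]
ee_rot: [3.082, 0.608, 0.001]
ft_force: [-1.2, 0.2, 6.2]
opening: 0.435
finger_force: 40.3
```

Request:
carry_out(
  moves="0 0 -2 0;0 0 -4 0;1 -4 -4 0;2.4 -9 -4 0;3.8 -14 -4 0;5.2 -19 -4 0;6.4 -24 -4 0;7.1 -26.5 -4 0;7.2 -26.7 -3 0;7.2 -26.7 -1.2 0;7.2 -26.7 0.2 0;7.2 -26.7 0.9 0;7.2 -26.7 1.2 0;7.2 -26.7 1.4 0;7.2 -26.7 1.5 0;7.2 -26.7 1.5 0",
)

```text
time_s: 12.0
eef_pos: [0.5557, 0.1406, 0.143]
ee_rot: [3.082, 0.609, 0.002]
ft_force: [-0.1, 0.9, -0.7]
opening: 0.435
finger_force: 41.3
```

Request:
carry_out(
  moves="0 0 0.1 0;0 0 0.15 0;0 0 0.15 0",
)

```text
time_s: 12.38
eef_pos: [0.5563, 0.1408, 0.1429]
ee_rot: [3.082, 0.609, 0.004]
ft_force: [-3.7, -0.7, 7.8]
opening: 0.433
finger_force: 42.1
```

Contact is confirmed, so I release, rise and move towards the flask.

Request:
carry_out(
  moves="0 0 0 0;0 0 0 0;0 0 0 0;0 0 0 0",
  hand=1,
)

```text
time_s: 12.88
eef_pos: [0.5552, 0.1405, 0.1406]
ee_rot: [-3.082, -0.608, 0.0]
ft_force: [0.0, -0.8, 0.6]
opening: 1.004
finger_force: 0.0
```

```bash
python3 - <<'E'
from h import *
from station import bot
st=bot.read_state();print(st["eef_pos"],st["ft_force"],st["opening"],go(st,(.5555,.1405,.27)),go(st,(.457,-.364,.27)))
E
```

```text
[0.55517181 0.14051447 0.14061857] [ 0.04351881 -0.80082702  0.60192912] 1.003551247090129 [ 3.000e-02  1.000e-02 -1.294e+01] [-28.26  42.94 -12.93]
```

Request:
carry_out(
  moves="0 0 -4 0;0 0 -9 0;0 0 -13 0;-3 4 -13 0;-6 9 -13 0;-9 14 -13 0;-12 19 -13 0;-15 23.5 -13 0;-18 28 -13 0;-21 32.5 -13 0;-24 37 -13 0;-27 41 -13 0;-28.3 42.9 -13 0;-28.3 42.9 -13 0;-28.3 42.9 -13 0",
)

```text
time_s: 14.75
eef_pos: [0.4569, -0.3628, 0.2707]
ee_rot: [-3.081, -0.609, -0.0]
ft_force: [0.5, -0.0, -0.4]
opening: 1.001
finger_force: 0.0
```

```bash
python3 w.py w3
```

```text
14.75 [ 0.45694786 -0.36279848  0.27069283] [-3.08119174e+00 -6.09355364e-01 -2.75686013e-04] [-0.76  0.07  1.48  0.    1.59  0.42] [ 0.51 -0.01 -0.36] 1.001419278573326
```

View pics/w3.png

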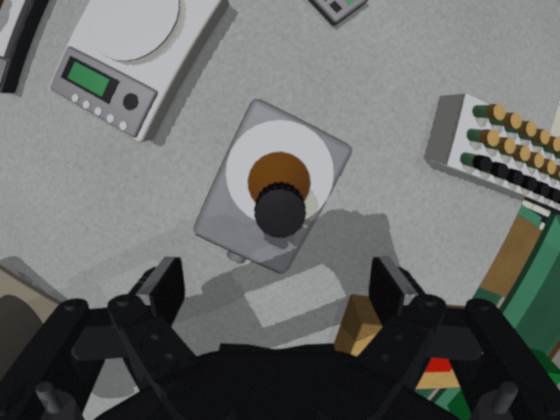

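The view shows the flask cap at (280,211) and the stirrer plate centred near (279,173), with the empty balance pan at the upper left.

```bash
cat > m4.py <<'E'
from h import *
from scipy.optimize import least_squares
f=dict(np.load("pics/w3.npz"));p=f["pixels"]
m,(x,y)=comp(p.max(2)<50,(280,211));print("cap",len(x),x.min(),x.max(),y.min(),y.max(),[cv2.minEnclosingCircle(fplane(f,np.c_[x,y],z)[:,:2].astype(np.float32)) for z in(.187,.173)])
m,(x,y)=comp(p.min(2)>170,(245,160));P=fplane(f,np.c_[x,y],.062)[:,:2].astype(np.float32);print("plate",len(x),x.min(),x.max(),y.min(),y.max(),cv2.minEnclosingCircle(P))
h=cv2.convexHull(P)[:,0];s=least_squares(lambda q:np.hypot(*(h-q[:2]).T)-q[2],[.467,-.36,.06],loss="cauchy",f_scale=.001);print(s.x,np.median(np.abs(s.fun)))
E
python3 m4.py
```

```text
cap 2175 255 304 182 237 [((0.460553377866745, -0.3623296320438385), 0.020872946828603745), ((0.4569569230079651, -0.36396220326423645), 0.02215958572924137)]
plate 4687 226 332 120 217 ((0.46626466512680054, -0.3606332838535309), 0.05902089178562164)
[ 0.46628849 -0.36056962  0.05865863] 0.0001294092193292115
```

Request:
carry_out(
  moves="0.2 0.1 1 0;0.2 0.1 5 0;0.2 0.1 9 0;0.2 0.1 11 0;0.2 0.1 11.7 0;0.2 0.1 11.7 0;0.2 0.1 11.7 0",
)

```text
time_s: 15.68
eef_pos: [0.4596, -0.3647, 0.1557]
ee_rot: [3.08, 0.608, 0.003]
ft_force: [0.3, -0.3, 0.1]
opening: 1.003
finger_force: 0.0
```

Request:
carry_out(
  moves="0 0 0 0;0 0 0 0;0 0 0 0;0 0 0 0;0 0 0 0;0 0 0 0;0 0 0 0;0 0 0 0",
  hand=-1,
  grip_force=40,
)

```text
time_s: 16.68
eef_pos: [0.459, -0.3643, 0.1543]
ee_rot: [3.081, 0.608, 0.001]
ft_force: [-0.3, -1.0, 4.8]
opening: 0.432
finger_force: 40.5
```

Request:
carry_out(
  moves="0 0 -2 0;0 0 -4.5 0;3 -2.5 -4.5 0;7 -6 -4.5 0;11 -9.3 -4.5 0;15 -12.7 -4.5 0;18 -15.2 -4.5 0;19.7 -16.7 -4.5 0;20 -16.9 -4 0;20 -16.9 -2.7 0;20 -16.9 -1.8 0;20 -16.9 -1.2 0;20 -16.9 -1 0;20 -16.9 -0.85 0;20 -16.9 -0.75 0;20 -16.9 -0.65 0;20 -16.9 -0.65 0",
)

```text
time_s: 18.8
eef_pos: [0.5802, -0.1319, 0.1623]
ee_rot: [3.081, 0.608, 0.003]
ft_force: [-3.5, -0.6, 8.1]
opening: 0.434
finger_force: 41.8
```

Request:
carry_out(
  moves="0 0 0 0;0 0 0 0;0 0 0 0;0 0 0 0",
  hand=1,
)

```text
time_s: 19.3
eef_pos: [0.5795, -0.1316, 0.1601]
ee_rot: [-3.082, -0.608, 0.0]
ft_force: [0.2, 0.2, 0.3]
opening: 0.997
finger_force: 0.0
```

Request:
carry_out(
  moves="0 0 -3 0;0 0 -7 0;0 0 -11 0;0 0 -11 0",
)

```text
time_s: 19.8
eef_pos: [0.5816, -0.1323, 0.2752]
ee_rot: [3.078, 0.608, 0.011]
ft_force: [0.3, 1.8, -0.2]
opening: 0.998
finger_force: 0.0
```

```bash
python3 - <<'E'
from h import *
from station import bot
st=bot.read_state();print(st["time_s"],st["eef_pos"],st["ft_force"],st["opening"],go(st,(.475,.349,.27)))
E
```

```text
19.8 [ 0.58155121 -0.13229399  0.27515343] [ 0.31978726  1.75164836 -0.23702266] 0.9984617942527623 [  8.43 -48.57   0.32]
```

Request:
carry_out(
  moves="1 -5 0 0;2 -11 0 0;3 -17 0 0;4 -23 0 0;5 -29 0 0;6 -35 0 0;7 -41 0 0;8 -46 0 0;8.4 -48.5 0 0;8.4 -48.5 0 0;8.4 -48.5 0 0",
)

```text
time_s: 21.18
eef_pos: [0.4729, 0.3481, 0.2695]
ee_rot: [3.081, 0.608, -0.002]
ft_force: [-0.3, -0.3, -0.4]
opening: 0.997
finger_force: 0.0
```

```bash
python3 w.py w4
```

```text
21.175 [0.47290856 0.34813252 0.2695014 ] [ 3.08130465e+00  6.08154386e-01 -1.58415083e-03] [ 0.55  0.08  1.47 -0.    1.59  1.73] [-0.35 -0.28 -0.36] 0.9967172437582676
```

View pics/w4.png

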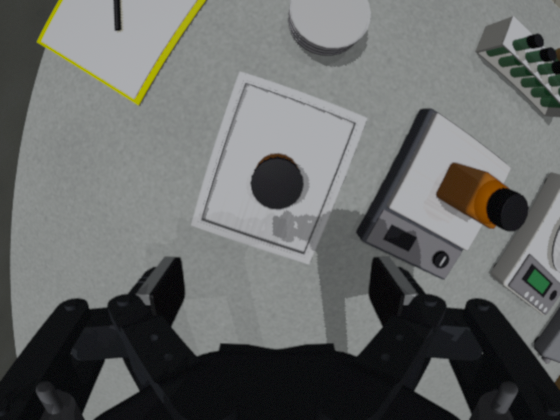

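The jar lid is at (277,183), near the middle of the tray. The bottle stands on the warmer at (480,190).

```bash
python3 - <<'E'
from h import *
from station import bot
f=dict(np.load("pics/w4.npz"));p=f["pixels"]
m,(x,y)=comp(p.max(2)<55,(277,183));c=cv2.minEnclosingCircle(fplane(f,np.c_[x,y],.065)[:,:2].astype(np.float32));print(len(x),c)
m,(x,y)=comp(p.max(2)<55,(508,211));print("bottle cap",len(x),cv2.minEnclosingCircle(fplane(f,np.c_[x,y],.165)[:,:2].astype(np.float32)))
st=bot.read_state();print(go(st,(*c[0],.028)))
E
```

```text
2053 ((0.47297438979148865, 0.3492187261581421), 0.028823837637901306)
bottle cap 1343 ((0.5546237230300903, 0.14385606348514557), 0.02918166294693947)
[ 0.05 -0.15 24.18]
```

Request:
carry_out(
  moves="0 -0.1 5 0;0 -0.1 11 0;0 -0.1 17 0;0 -0.1 21 0;0 -0.1 23.5 0;0 -0.1 24.2 0;0 -0.1 24.2 0;0 -0.1 24.2 0",
)

```text
time_s: 22.22
eef_pos: [0.4739, 0.3503, 0.0301]
ee_rot: [-3.081, -0.608, -0.004]
ft_force: [0.7, -1.0, 0.1]
opening: 1.003
finger_force: 0.0
```

Request:
carry_out(
  moves="0 0 0 0;0 0 0 0;0 0 0 0;0 0 0 0;0 0 0 0;0 0 0 0",
  hand=-1,
  grip_force=40,
)

```text
time_s: 22.98
eef_pos: [0.4734, 0.3503, 0.0297]
ee_rot: [-3.082, -0.609, -0.003]
ft_force: [0.2, -1.0, 5.7]
opening: 0.67
finger_force: 43.4
```

```bash
python3 - <<'E'
from h import *
from station import bot
st=bot.read_state();print(st["time_s"],st["eef_pos"],st["ft_force"],st["opening"],go(st,(.400,-.0,.2)),go(st,(.466,-.3605,.2)))
E
```

```text
22.975 [0.47344072 0.35025204 0.02970429] [ 0.19818431 -1.03693576  5.71665291] 0.6695854961606446 [-20.07  29.6  -17.07] [-27.67  65.46 -17.09]
```

Request:
carry_out(
  moves="0 0 -3 0;0 0 -9 0;0 0 -15 0;0 0 -20 0;-2 5 -23 0;-4.3 10 -23 0;-6.8 16 -23 0;-9.2 22 -23 0;-11.7 28 -23 0;-14.2 34 -23 0;-16.6 39.5 -23 0;-19 45 -23 0;-21.5 51 -23 0;-24 57 -23 0;-26 62 -23 0;-27.7 65.5 -23 0;-27.7 65.5 -20 0;-27.7 65.5 -16 0;-27.7 65.5 -12 0;-27.7 65.5 -9 0",
)

```text
time_s: 25.48
eef_pos: [0.4642, -0.3604, 0.1156]
ee_rot: [-3.08, -0.608, 0.003]
ft_force: [0.4, -0.2, -3.5]
opening: 0.672
finger_force: 44.4
```

```bash
python3 - <<'E'
from h import *
from station import bot
st=bot.read_state();print(st["time_s"],st["eef_pos"],st["ft_force"],st["opening"],go(st,(.466,-.3605,.089)))
E
```

```text
25.475 [ 0.46421246 -0.36035459  0.11560456] [ 0.41674786 -0.22625413 -3.45926248] 0.6724860162317201 [0.16 0.09 2.66]
```

Request:
carry_out(
  moves="0.1 0.1 1 0;0.1 0.1 1.8 0;0.1 0.1 2.2 0;0.1 0.1 2.5 0;0.1 0.1 2.7 0;0.1 0.1 2.8 0;0.1 0.1 2.8 0",
)

```text
time_s: 26.35
eef_pos: [0.4666, -0.3619, 0.0904]
ee_rot: [3.082, 0.608, 0.0]
ft_force: [-0.0, -0.7, -2.6]
opening: 0.668
finger_force: 44.3
```

Still hanging, so I lower it in small steps.

Request:
carry_out(
  moves="0 0 0.1 0;0 0 0.2 0;0 0 0.3 0;0 0 0.3 0",
)

```text
time_s: 26.85
eef_pos: [0.4668, -0.3621, 0.0887]
ee_rot: [3.081, 0.608, 0.001]
ft_force: [-4.0, 1.6, 7.1]
opening: 0.667
finger_force: 45.2
```

Contact. Next I release, rise, back off to a clear spot and check all three.

Request:
carry_out(
  moves="0 0 0 0;0 0 0 0;0 0 0 0;0 0 0 0",
  hand=1,
)

```text
time_s: 27.35
eef_pos: [0.4665, -0.3619, 0.0872]
ee_rot: [-3.082, -0.608, 0.0]
ft_force: [-0.2, -0.4, -0.3]
opening: 1.0
finger_force: 0.0
```

Request:
carry_out(
  moves="0 0 -3 0;0 0 -8 0;0 0 -13 0;0 0 -17 0;0 0 -18 0;0 0 -18 0;0 0 -18 0",
)

```text
time_s: 28.22
eef_pos: [0.4658, -0.3612, 0.2649]
ee_rot: [-3.079, -0.608, 0.003]
ft_force: [0.8, 0.1, -0.4]
opening: 1.002
finger_force: 0.0
```

```bash
python3 w.py w5; python3 - <<'E'
from station import cams
import cv2,numpy as np
for n in("scene","side"):
    f=cams.grab_frame(n);np.savez(f"pics/{n}9.npz",**f);cv2.imwrite(f"pics/{n}9.png",f["pixels"][:,:,::-1])
E
```

```text
28.225 [ 0.46584446 -0.36122691  0.26485753] [-3.07933135 -0.60781383  0.00317807] [-0.75  0.09  1.47  0.    1.58  0.43] [ 0.78  0.08 -0.4 ] 1.0015641354714016
```

View pics/w5.png

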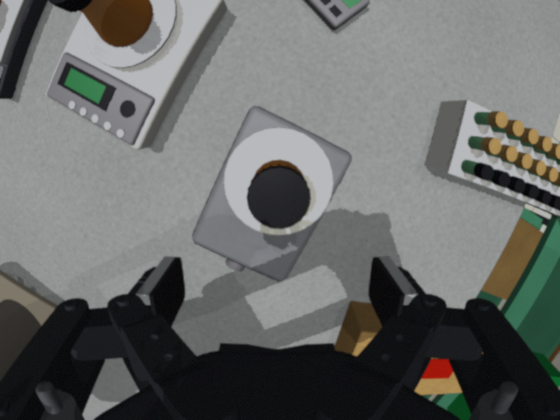

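View pics/scene9.png

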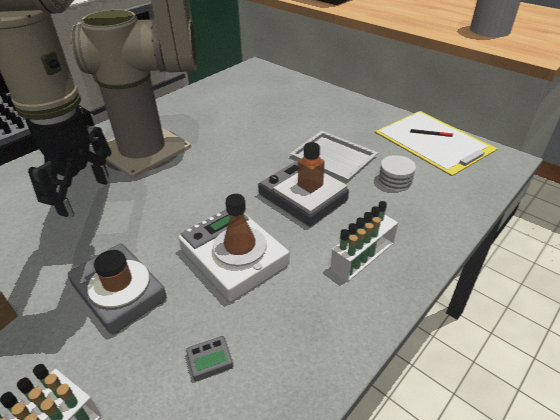

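View pics/side9.png

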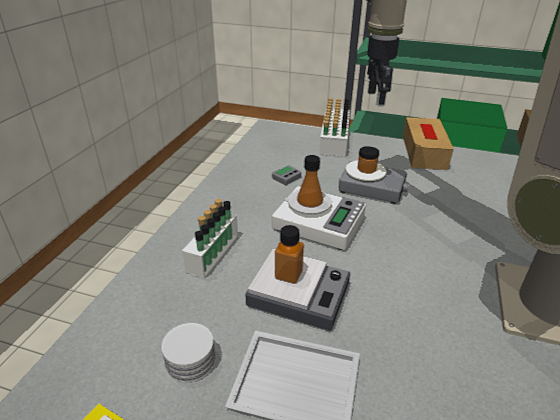

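All three stand upright on their instruments and the bystanders have not moved. The caps are at scene (236,205) and (312,151), and side (312,163) and (290,236). The jar lid is at wrist (279,197). Next is a numeric check.

```bash
python3 - <<'E'
from h import *
S,D,W=[dict(np.load(f"pics/{n}.npz")) for n in("scene9","side9","w5")]
for n,sd in {"flask pan .5803 -.132":((236,205),(312,163)),"bottle warmer .5555 .1405":((312,151),(290,236))}.items():
    uv=[]
    for f,s in zip((S,D),sd):
        m,(x,y)=comp(f["pixels"].max(2)<50,s); uv.append(((x.min()+x.max())/2,(y.min()+y.max())/2)); print(len(x),x.min(),x.max(),y.min(),y.max())
    print(n,tri((S,D),uv))
m,(x,y)=comp(W["pixels"].max(2)<50,(279,197));print("jar .466 -.3606",cv2.minEnclosingCircle(fplane(W,np.c_[x,y],.124)[:,:2].astype(np.float32)))
E
```

```text
344 226 244 194 215
205 305 319 155 170
flask pan .5803 -.132 (array([ 0.57993124, -0.13241435,  0.18237607]), [array([-0.6, -0.3]), array([-0.5,  0.2])])
215 304 318 143 158
321 280 298 225 245
bottle warmer .5555 .1405 (array([0.55581371, 0.14030455, 0.16321026]), [array([-0.2, -0.1]), array([-0.2,  0.1])])
jar .466 -.3606 ((0.46542638540267944, -0.36122310161590576), 0.02884785272181034)
```

All three are within about 1–2 mm of centre, so I'm handing in.

```bash
python3 -c "
from station import bot
print(bot.close_job())"
```

```text
the job is handed in; nothing more can be done
None
```

The job is handed in at about 28 s of the 112 s limit: the flask is on the balance, the bottle on the warming plate and the jar on the stirrer, each measured within about 2 mm of centre, upright, with the rack, dishes and timer unmoved in the final pictures; the hand-in returned no verdict.

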